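# Ready the drying station: stir the desiccant, hang the rinsed baskets

## Task

Get the drying station ready: take the stirrer off the rack and, with its head down near the floor of the dish, stir the desiccant beads round at least four full turns, wide ones about halfway out to the wall, keeping every bead in the dish. Then hang the stirrer back on the rack by its loop, and hang every dipping basket that is there by its bail on a free hook of the rack, straight down and at rest, to dry; leave the dish standing on the table and do not disturb the other things on the bench.

Things in the scene. Friction and masses are not known exactly. Their poses are not given: they have to be found in the camera images.
- dish: white ceramic dish, round, 148 mm across the rim, 60 mm high, inner floor 6 mm up, inner radius 66 mm at the floor and 70 mm at the rim; 0.8 kg, stands loose on the table, with the beads in it. Origin: centre of the underside
- stirrer: steel stirrer, 195 mm long, 100 g, hung on a hook at the start. Origin: centre of the head's underside; z up the stem. Round head 30 mm across, 32 mm high, its foot tapered over 15 mm to a 10 mm flat, 10 mm stem to 86 mm, then an open loop of 8 mm bar in the yz plane, 52 mm wide, its peak's underside (the eye) at 138 mm, then a black square upright grip, 18 x 18 mm, from 145 to 195 mm
- stirrer_eye (a point): underside of the peak of the stirrer's loop, 138 mm above its origin, 57 mm below the top of its grip: this rests on the hook when it hangs. Axes as the stirrer
- hook0 (a point): hook 0 of 4, counted from the rack's -y end, 110 mm apart: point on top of the prong, midway, 215 mm above the table. Axes as the fixed rack: its steel rail (14 mm thick) runs along y, 40 mm off at +x; the 8 mm prong runs level from the rail towards -x (the robot) and turns up 35 mm from this point, tip's top 16 mm above it. Two end posts at 225 mm from the rail's middle; nothing stands higher
- hook1 (a point): hook 1 of 4, counted from the rack's -y end, 110 mm apart: point on top of the prong, midway, 215 mm above the table. Axes as the fixed rack: its steel rail (14 mm thick) runs along y, 40 mm off at +x; the 8 mm prong runs level from the rail towards -x (the robot) and turns up 35 mm from this point, tip's top 16 mm above it. Two end posts at 225 mm from the rail's middle; nothing stands higher
- hook2 (a point): hook 2 of 4, counted from the rack's -y end, 110 mm apart: point on top of the prong, midway, 215 mm above the table. Axes as the fixed rack: its steel rail (14 mm thick) runs along y, 40 mm off at +x; the 8 mm prong runs level from the rail towards -x (the robot) and turns up 35 mm from this point, tip's top 16 mm above it. Two end posts at 225 mm from the rail's middle; nothing stands higher
- hook3 (a point): hook 3 of 4, counted from the rack's -y end, 110 mm apart: point on top of the prong, midway, 215 mm above the table. Axes as the fixed rack: its steel rail (14 mm thick) runs along y, 40 mm off at +x; the 8 mm prong runs level from the rail towards -x (the robot) and turns up 35 mm from this point, tip's top 16 mm above it. Two end posts at 225 mm from the rail's middle; nothing stands higher
- basketA: steel wire dipping basket, 54 x 74 mm (x, y), 45 mm high, 160 g; a bail of 8 mm bar rises from its short sides (y = +-33 mm) in the yz plane to a middle peak (its underside, the eye, at 104 mm); on the peak a black square upright grip, 18 x 18 mm, from 111 to 161 mm. Origin: centre of the underside; z up. May be absent
- basketA_eye (a point): underside of the peak of that basket's bail, 104 mm above its origin, 57 mm below the top of its grip: this rests on the hook when it hangs. Axes as the basket
- basketB: steel wire dipping basket, 54 x 74 mm (x, y), 45 mm high, 160 g; a bail of 8 mm bar rises from its short sides (y = +-33 mm) in the yz plane to a middle peak (its underside, the eye, at 104 mm); on the peak a black square upright grip, 18 x 18 mm, from 111 to 161 mm. Origin: centre of the underside; z up. May be absent
- basketB_eye (a point): underside of the peak of that basket's bail, 104 mm above its origin, 57 mm below the top of its grip: this rests on the hook when it hangs. Axes as the basket
- basketC: steel wire dipping basket, 54 x 74 mm (x, y), 45 mm high, 160 g; a bail of 8 mm bar rises from its short sides (y = +-33 mm) in the yz plane to a middle peak (its underside, the eye, at 104 mm); on the peak a black square upright grip, 18 x 18 mm, from 111 to 161 mm. Origin: centre of the underside; z up. May be absent
- basketC_eye (a point): underside of the peak of that basket's bail, 104 mm above its origin, 57 mm below the top of its grip: this rests on the hook when it hangs. Axes as the basket
- bead0: chunky amber desiccant bead, a ball 26 mm across, 14 g, in the dish. Origin: its centre
- bead1: chunky amber desiccant bead, a ball 26 mm across, 14 g, in the dish. Origin: its centre
- bead2: chunky amber desiccant bead, a ball 26 mm across, 14 g, in the dish. Origin: its centre
- bead3: chunky amber desiccant bead, a ball 26 mm across, 14 g, in the dish. Origin: its centre
- bead4: chunky amber desiccant bead, a ball 26 mm across, 14 g, in the dish. Origin: its centre
- bead5: chunky amber desiccant bead, a ball 26 mm across, 14 g, in the dish. Origin: its centre
- bead6: chunky amber desiccant bead, a ball 26 mm across, 14 g, in the dish. Origin: its centre
- bead7: chunky amber desiccant bead, a ball 26 mm across, 14 g, in the dish. Origin: its centre
- glovebox: bystander: lilac glove box, 120 x 220 x 75 mm; origin under its centre
- reagent: bystander: capped reagent bottle, 72 mm across, 160 mm high; origin under its centre
Mind the look-alikes: they are no part of the job. What is shaped like the basketB but green is not meant.

How it is judged:
By the outcome, as a careful person would: the job done as asked, in the order asked, and still so for the second after the job is handed in, with the robot touching nothing.
Of basketA, basketB, basketC only 2 to 3 are there at a start; the rules pass over those that are not, and their reading is None.
At some moment in a run one of dish, basketA, basketB, basketC may be knocked a few centimetres aside while the robot is not near it.
It also fails if it takes over 208 s, if anything falls off the work surface, if the arm or the gripper's body presses on something with over 40 N, if the wrist force passes 120 N, or if a joint passes its speed limit or range.

## Robot

A 7-joint arm with a two-finger parallel gripper is mounted at the origin on the work surface. World frame = base frame: x ahead of the robot, y to its left, z up, the work surface at z = 0. Lengths are in m, angles in rad, forces in N, time in s.
With the tool pointing down it reaches from about 0.4 to 0.85 m from the base axis. Payload 6.9 kg.
Tool frame: the origin (TCP) lies at the very end of the fingers, on their centre line; the grasp point (between the pads) lies 19 mm behind it; y points along the fingers, x is the direction in which the jaws open and shut, and the axes are right-handed (so a half turn about y gives the same grasp; the last joint's range is limited). The gripper opens to 85 mm and grips with 20 to 120 N. Pads are 22 mm wide; open, the fingers measure 114 mm over their backs; the gripper's body (76 mm by 85 mm) begins 54 mm behind the grasp point. The pads swing forward as they close: fully open they stand 13 mm farther back than shut.
Start: joints at [1.377, 0.507, -0.238, 1.5, 0.126, 1.149, -0.155], TCP at [0.185, -0.597, 0.231] pointing down, gripper open.
Joint ranges: [-3.08, 3.08], [-0.24, 2.05], [-1.43, 1.35], [0, 2.5], [-1.52, 4.66], [0.17, 1.96], [-2.89, 2.89]. Speed limits (rad/s): [2.39, 2.39, 3.14, 3.14, 3.14, 3.14, 3.14].

## Interface

Orientations are given as a rotation vector (axis times angle).
In Python, from rig import env gives the robot as it stands. Calls block until the motion is done:
- env.move_pose(position, orientation): joint-space move of the TCP to a pose.
- env.move_straight(position, speed=0.15, ori=None, threshold=None): straight line of the TCP; ori=None keeps the orientation; speed is the mean speed in m/s. With threshold (N) it stops when the force on the tool has changed by that much, and returns True; else False.
- env.goto_joints(angles): joint-space move.
- env.command_gripper(opening, grip_force=None): finger opening in m; grip_force is the grip in N (None keeps the last); returns when the fingers have stopped.
- env.hold(seconds).
- env.ik(position, orientation): joint angles nearest the present ones, or None.
- env.get_obs(): the state.
- env.read_camera(name): name is "scene" or "top" or "wrist"; returns the picture (420x560x3 uint8, red, green, blue); there is no depth.
- env.camera_info(name): a dict with "fovy" (degrees; the focal length in pixels is half the picture's height over the tangent of half this angle, whatever the lens; pixels are square), "cx", "cy" (the principal point, pixels), "k1" (the pictures are not rectified: a ray, as slopes to the right and down, at radius r is drawn at 1 + k1 r^2 times it, then the intrinsics apply), "cam_to_world" (4x4, takes a point from camera to world coordinates). Camera axes: x right, y down, z forward; pixel columns grow to the right and rows downward; lengths in m; the calibration is good to about 2 mm. A picture is of the moment at which its call begins: read the wrist's pose just before it. camera_info takes no time and is no camera call; for the wrist camera it gives the pose at the moment of the call.
A pose or a line that the arm cannot do raises env.IKError and nothing moves.
- env.job_done(): hands the job in, once; it reports no verdict.
The state is a dict: "time_s": time; "joint_pos": joint angles; "qvel": joint speeds; "joint_torque": joint torques, N m; "tool_pos": TCP position; "tool_rot": TCP orientation; "force": force on the tool from outside, world axes, zero at the start; "ft_torque": the same for the moment, N m; "grip_width": finger opening in m.
Only numpy, scipy, OpenCV 4.12 (cv2) and the standard library are available. Lean on these libraries where they do the work, as an engineer would, in place of code of your own. Each camera call takes 0.05 s, during which the arm holds its last target.

## Working session

There is one attempt and no reset: what is moved stays moved. The work goes in short steps, each a Python script; the robot and the scene stay as the last script left them, time stands still between calls to the robot, and variables do not carry over. Pictures are saved under pics/ and viewed, and the job is handed in when it is done.

```bash
ls; mkdir -p pics; python3 - <<'E'
from rig import env
import cv2,numpy as np
o=env.get_obs();print(o['time_s'],o['tool_pos'],o['tool_rot'],o['grip_width'])
for n in ["scene","top","wrist"]:
    i=env.camera_info(n);print(n,i)
    cv2.imwrite(f"pics/{n}0.png",env.read_camera(n)[:,:,::-1])
E
```

```text
pics
0.0 [ 0.18436467 -0.59669351  0.23044859] [-1.33524368  0.98657999 -0.98425587] 0.0852836476724132
scene {'fovy': 53.347770322646554, 'cx': 272.10808601531187, 'cy': 204.07637935422187, 'k1': -0.07180232498111534, 'cam_to_world': array([[-0.3641886 ,  0.57366887, -0.73366933,  1.45253846],
       [ 0.93123489,  0.23527916, -0.27828995,  0.31517794],
       [ 0.01297082, -0.78456851, -0.61990646,  0.91099421],
       [ 0.        ,  0.        ,  0.        ,  1.        ]])}
top {'fovy': 53.111639111831764, 'cx': 282.41195334867945, 'cy': 204.73020970273924, 'k1': 0.025897197525961636, 'cam_to_world': array([[ 5.33641281e-04, -9.97015133e-01,  7.72045348e-02,
         3.92896132e-01],
       [-9.99984788e-01, -9.55888840e-04, -5.43235544e-03,
        -4.00683961e-02],
       [ 5.48993954e-03, -7.72004614e-02, -9.97000476e-01,
         1.71129963e+00],
       [ 0.00000000e+00,  0.00000000e+00,  0.00000000e+00,
         1.00000000e+00]])}
wrist {'fovy': 59.342049469170156, 'cx': 281.6293927262885, 'cy': 208.94330973218075, 'k1': -0.053674000505617436, 'cam_to_world': array([[ 0.2957188 , -0.91133936, -0.28637556,  0.25749489],
       [-0.95527295, -0.28274367, -0.086658  , -0.57472806],
       [-0.00199603,  0.29919323, -0.95419046,  0.37452762],
       [ 0.        ,  0.        ,  0.        ,  1.        ]])}
```

View pics/scene0.png

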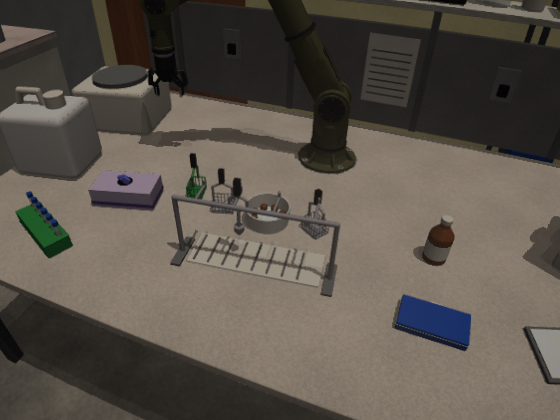

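View pics/top0.png

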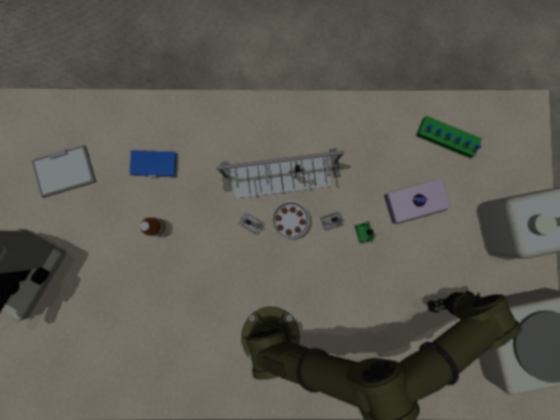

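View pics/wrist0.png

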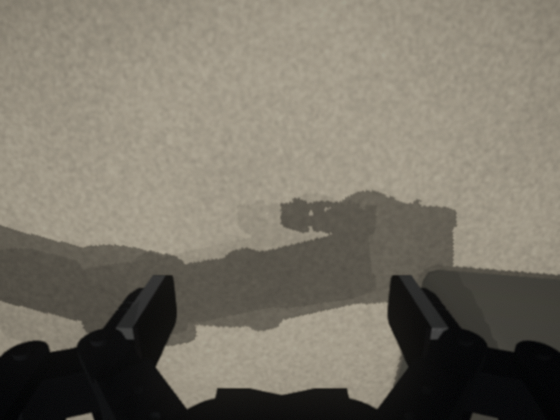

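```bash
python3 - <<'E'
import cv2,numpy as np
a=cv2.imread('pics/scene0.png')[140:300,160:360];cv2.imwrite('pics/s_c.png',cv2.resize(np.clip(a*1.6,0,255).astype('u1'),(800,600*160*4//(600*160*4)*640 if 0 else 600),interpolation=3))
a=cv2.imread('pics/top0.png')[135:255,210:390];cv2.imwrite('pics/t_c.png',cv2.resize(np.clip(a*1.6,0,255).astype('u1'),(800,533),interpolation=3))
E
```

```text
(no output)
```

View pics/s_c.png

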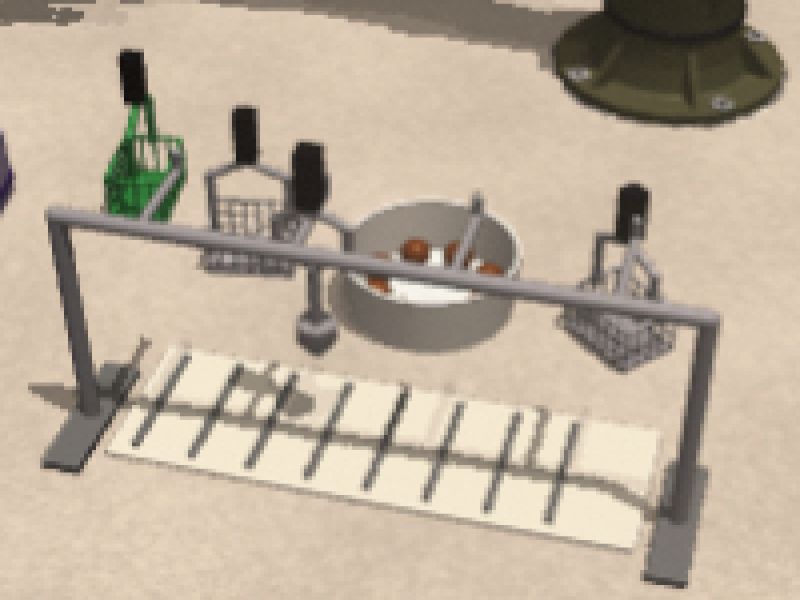

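View pics/t_c.png

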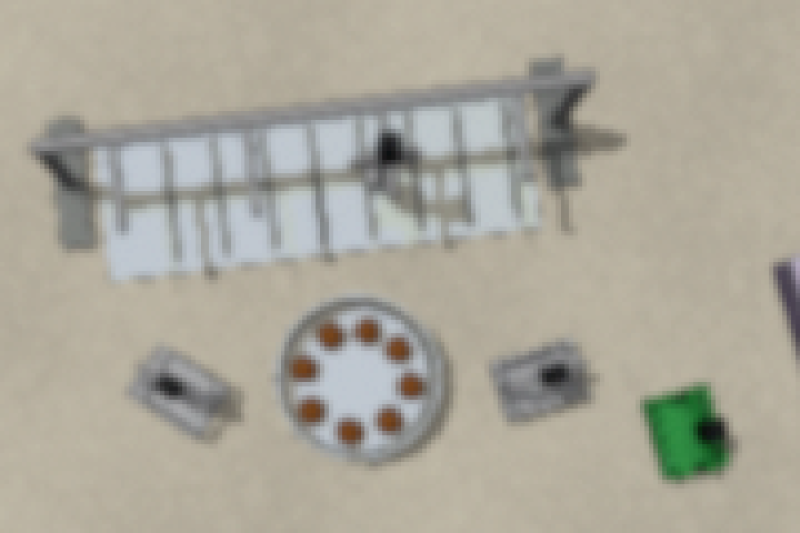

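```bash
cat > h.py <<'E'
from rig import env
import cv2,numpy as np
from scipy.spatial.transform import Rotation as Rn
def K(i):
    f=210/np.tan(np.radians(i['fovy']/2)); return np.array([[f,0,i['cx']],[0,f,i['cy']],[0,0,1]]),np.array([i['k1'],0,0,0.])
def ray(i,uv):
    k,d=K(i); p=cv2.undistortPoints(np.array(uv,float).reshape(-1,1,2),k,d).reshape(-1,2)
    T=i['cam_to_world']; v=np.c_[p,np.ones(len(p))]@T[:3,:3].T
    return T[:3,3],v
def onz(i,uv,z):
    c,v=ray(i,uv); return c+v*((z-c[2])/v[:,2])[:,None]
def proj(i,P):
    T=np.linalg.inv(i['cam_to_world']); k,d=K(i)
    return cv2.projectPoints(np.array(P,float).reshape(-1,1,3),cv2.Rodrigues(T[:3,:3])[0],T[:3,3],k,d)[0].reshape(-1,2)
def tri(obs): # list of (info,uv)
    A=np.zeros((3,3));b=np.zeros(3)
    for i,uv in obs:
        c,v=ray(i,[uv]);v=v[0]/np.linalg.norm(v[0]);M=np.eye(3)-np.outer(v,v);A+=M;b+=M@c
    return np.linalg.solve(A,b)
def down(th):
    "tool pointing down, jaw axis x at world angle th"
    x=np.array([np.cos(th),np.sin(th),0]);y=np.array([0,0,-1.]);return Rn.from_matrix(np.c_[x,y,np.cross(x,y)]).as_rotvec()
def snap(n,f,crop=None,g=1.6,up=1):
    i=env.camera_info(n); im=env.read_camera(n); b=np.clip(im[:,:,::-1]*g,0,255).astype('u1')
    if crop: b=b[crop[1]:crop[3],crop[0]:crop[2]]
    if up!=1:b=cv2.resize(b,None,fx=up,fy=up,interpolation=cv2.INTER_CUBIC)
    cv2.imwrite('pics/'+f,b); return i,im
E
python3 - <<'E'
from h import *
o=env.get_obs()
print(Rn.from_rotvec(o['tool_rot']).as_matrix().round(3))
c=cv2.imread('pics/top0.png');s=cv2.imread('pics/scene0.png')
it=env.camera_info('top');isc=env.camera_info('scene')
def blobs(im,box,th=35,mn=6):
    m=np.zeros(im.shape[:2],'u1');x0,y0,x1,y1=box
    m[y0:y1,x0:x1]=(im[y0:y1,x0:x1].max(2)<th)
    n,l,st,ce=cv2.connectedComponentsWithStats(m)
    return [(st[k].tolist(),ce[k].round(1).tolist()) for k in range(1,n) if st[k,4]>=mn]
for b in blobs(c,(225,140,390,250)):print('top',b)
for b in blobs(s,(180,140,340,290),28):print('sc',b)
# rail ends guess
for u in [(218,168),(344,153)]: print('railend',onz(it,[u],.215))
g=c.astype(int)
m=((g[:,:,2]>g[:,:,0]+40)&(g[:,:,2]>1.8*g[:,:,0])).astype('u1');m[:190]=0;m[245:]=0;m[:,:270]=0;m[:,312:]=0
n,l,st,ce=cv2.connectedComponentsWithStats(m)
P=onz(it,ce[1:],.019);print(st[1:,4],P.round(3).tolist())
E
```

```text
[[ 0.295 -0.     0.955]
 [-0.955  0.001  0.295]
 [-0.001 -1.     0.   ]]
top ([296, 166, 4, 6, 20], [297.2, 168.6])
top ([332, 218, 5, 3, 11], [334.3, 219.0])
top ([246, 221, 5, 3, 10], [248.1, 221.8])
top ([367, 230, 6, 5, 23], [369.4, 231.7])
sc ([307, 140, 33, 13, 178], [320.2, 146.7])
sc ([190, 154, 7, 14, 69], [192.7, 160.3])
sc ([219, 169, 5, 15, 67], [220.9, 175.9])
sc ([233, 179, 8, 17, 106], [236.6, 187.1])
sc ([314, 190, 8, 14, 57], [317.0, 195.0])
railend [[0.64080948 0.18310953 0.215     ]]
railend [[ 0.69606314 -0.27019687  0.215     ]]
[8 7 7 7 6 8 7 8] [[0.502, -0.055, 0.019], [0.507, -0.089, 0.019], [0.489, -0.116, 0.019], [0.471, -0.032, 0.019], [0.456, -0.128, 0.019], [0.434, -0.038, 0.019], [0.425, -0.108, 0.019], [0.415, -0.072, 0.019]]
```

```bash
python3 - <<'E'
from h import *
o=env.get_obs();p=o['tool_pos']
env.move_straight(p+[0,0,.2],speed=.3)
for th in (-90,90):
    q=env.ik([.50,-.06,.42],down(np.radians(th)));print(th,q)
q=env.ik([.50,-.06,.42],down(np.radians(-83)))
if q is not None:
    env.move_pose([.50,-.06,.42],down(np.radians(-83)))
print(env.get_obs()['time_s'],env.get_obs()['joint_pos'])
i,im=snap('wrist','w1.png');np.save('w1i.npy',i,allow_pickle=True)
i,im=snap('top','t1.png',(200,130,400,260),up=4)
E
```

```text
-90 [ 0.62712693  0.26564734 -0.77224388  1.42894441  0.18445295  1.52101693
 -1.70736142]
90 [ 0.84152582  0.35269915 -1.15569674  1.42684918  0.3216141   1.56755116
  1.27949043]
3.1917 [ 0.63508635  0.2678208  -0.78202397  1.42868665  0.18795313  1.521807
 -1.58851326]
```

View pics/w1.png

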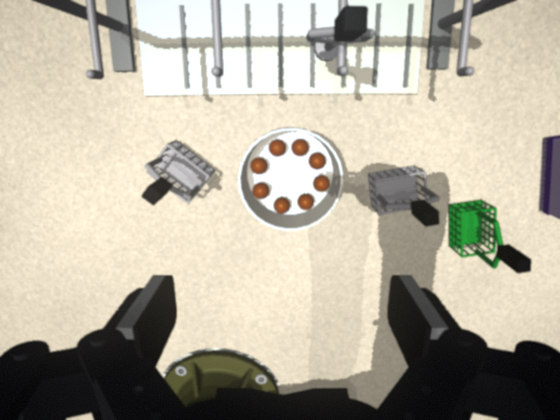

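View pics/t1.png

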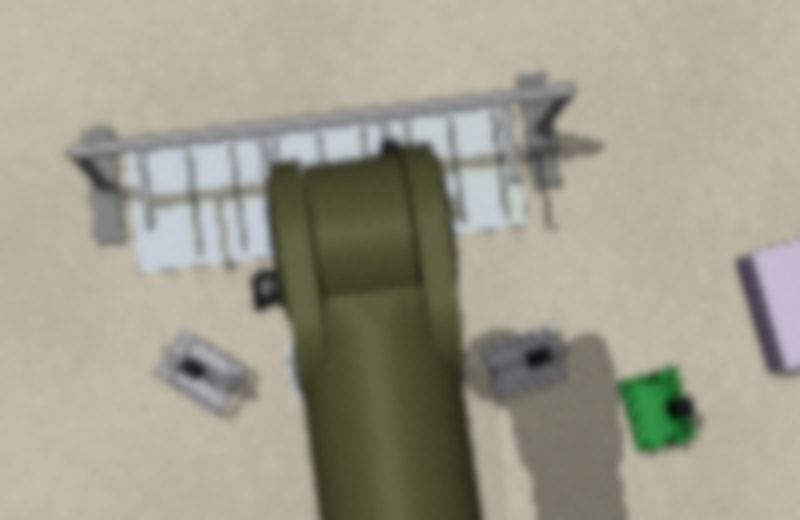

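```bash
python3 - <<'E'
from h import *
c=cv2.imread('pics/w1.png')
a=np.hstack([cv2.resize(c[130:215,135:225],None,fx=4.4,fy=4.4,interpolation=2),cv2.resize(c[150:235,360:450],None,fx=4.4,fy=4.4,interpolation=2)])
b=cv2.resize(c[0:90,70:490],(a.shape[1],170),interpolation=2)
cv2.imwrite('pics/w1c.png',np.vstack([a,b]))
E
```

```text
(no output)
```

View pics/w1c.png

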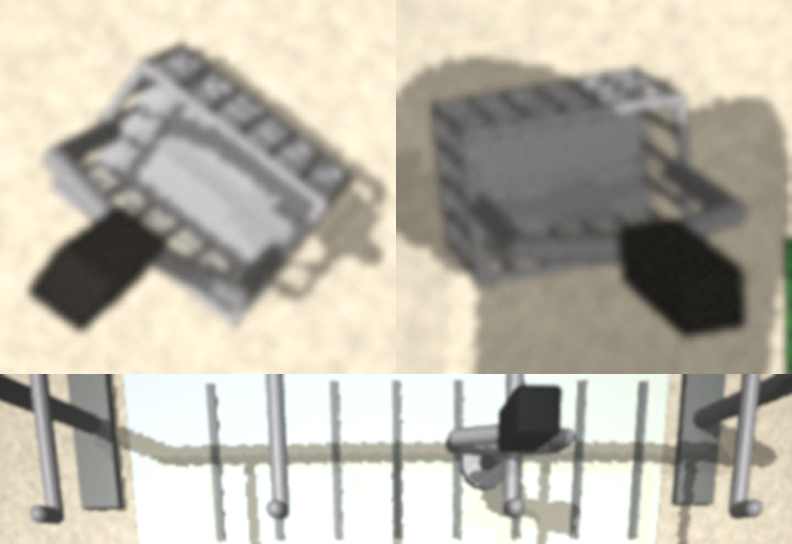

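```bash
python3 - <<'E'
from h import *
i=np.load('w1i.npy',allow_pickle=True).item()
c=cv2.imread('pics/w1.png')
m=(c.max(2)<60).astype('u1');m[265:]=0
n,l,st,ce=cv2.connectedComponentsWithStats(m)
for k in range(1,n):
    if 60<st[k,4]<2000:
        print(st[k].tolist(),ce[k].round(1),'z.136',onz(i,[ce[k]],.136)[0].round(4),'z.247',onz(i,[ce[k]],.247)[0].round(4))
tips=onz(i,[(94.5,73),(217,72),(343,71),(465,70)],.228);print(tips.round(4))
d=tips[0]-tips[3];d/=np.linalg.norm(d);print('spacing',np.diff(tips,axis=0).round(4),'yaw',np.degrees(np.arctan2(d[1],d[0]))-90)
L=np.array([(45,155),(150,65),(320,215),(225,310)])/4.4+[135,130]
R=(np.array([(470,130),(685,100)])-[396,0])/4.4+[360,150]
for q in (L,R):
    P=onz(i,q,.045);print(P.round(4).tolist());e=np.diff(P,axis=0);print(np.linalg.norm(e,axis=1).round(3),np.degrees(np.arctan2(e[:,1],e[:,0])).round(1))
print(onz(i,L,.045).mean(0))
# bead/dish
g=(c/1.6).astype(int);m=((g[:,:,2]>g[:,:,0]+30)&(g[:,:,2]>1.8*g[:,:,0])).astype('u1');m[:,:235]=0;m[:,345:]=0;m[:120]=0;m[235:]=0
n,l,st,ce=cv2.connectedComponentsWithStats(m);B=onz(i,ce[1:][st[1:,4]>20],.019);print(B.round(3).tolist(),B.mean(0))
# dish rim: ellipse
E
```

```text
[36, 0, 50, 18, 379] [65.9  6.1] z.136 [0.6409 0.1886 0.136 ] z.247 [0.6241 0.1261 0.247 ]
[474, 0, 38, 14, 191] [490.6   4.9] z.136 [ 0.6967 -0.2626  0.136 ] z.247 [ 0.6654 -0.208   0.247 ]
[335, 7, 31, 34, 883] [350.2  23.9] z.136 [ 0.6566 -0.1159  0.136 ] z.247 [ 0.6357 -0.0994  0.247 ]
[97, 14, 23, 15, 155] [106.8  21.1] z.136 [0.6299 0.1437 0.136 ] z.247 [0.616  0.0928 0.247 ]
[144, 178, 28, 25, 359] [157.1 190. ] z.136 [0.4484 0.0835 0.136 ] z.247 [0.4815 0.0483 0.247 ]
[411, 200, 28, 26, 487] [424.4 212.2] z.136 [ 0.4597 -0.2431  0.136 ] z.247 [ 0.4899 -0.1936  0.247 ]
[497, 246, 33, 19, 431] [511.5 255.9] z.136 [ 0.4153 -0.3722  0.136 ] z.247 [ 0.457  -0.2892  0.247 ]
[[ 0.5751  0.1123  0.228 ]
 [ 0.5875  0.0054  0.228 ]
 [ 0.6014 -0.1023  0.228 ]
 [ 0.6165 -0.2081  0.228 ]]
spacing [[ 0.0123 -0.107   0.    ]
 [ 0.0139 -0.1077  0.    ]
 [ 0.0151 -0.1057 -0.    ]] yaw 7.354705817261319
[[0.4559, 0.1303, 0.045], [0.4892, 0.097, 0.045], [0.4466, 0.0395, 0.045], [0.4103, 0.0692, 0.045]]
[0.047 0.072 0.047] [ -45.1 -126.6  140.7]
[[0.4751, -0.2029, 0.045], [0.4938, -0.2715, 0.045]]
[0.071] [-74.8]
[0.45049439 0.08399687 0.045     ]
[[0.5, -0.054, 0.019], [0.505, -0.088, 0.019], [0.488, -0.116, 0.019], [0.47, -0.03, 0.019], [0.454, -0.127, 0.019], [0.432, -0.037, 0.019], [0.423, -0.108, 0.019], [0.412, -0.072, 0.019]] [ 0.46034706 -0.07880096  0.019     ]
```

```bash
cat >> h.py <<'E'
YAW=np.radians(7.15); XR=np.array([np.cos(YAW),np.sin(YAW),0]); YR=np.array([-np.sin(YAW),np.cos(YAW),0])
H1=np.array([.6357,-.0988,.215])
HK=[H1+(k-1)*.110*YR for k in range(4)]
TH=YAW-np.pi/2
E
python3 - <<'E'
from h import *
O=down(TH)
env.move_pose(H1+[0,0,.12],O)
i,im=snap('wrist','w2.png')
env.move_straight(H1+[0,0,.019],speed=.12,threshold=8)
o=env.get_obs();print(o['time_s'],o['tool_pos'],o['force'])
snap('scene','s2.png',(180,140,360,290),up=4)
E
```

```text
5.0333 [ 0.63612713 -0.09866068  0.23506566] [-0.1766985  -0.81663239  0.27739364]
```

View pics/w2.png

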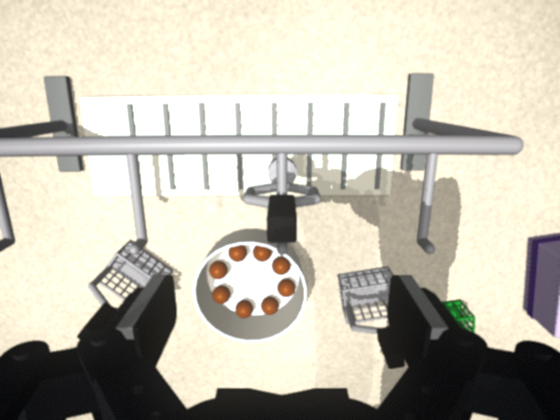

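View pics/s2.png

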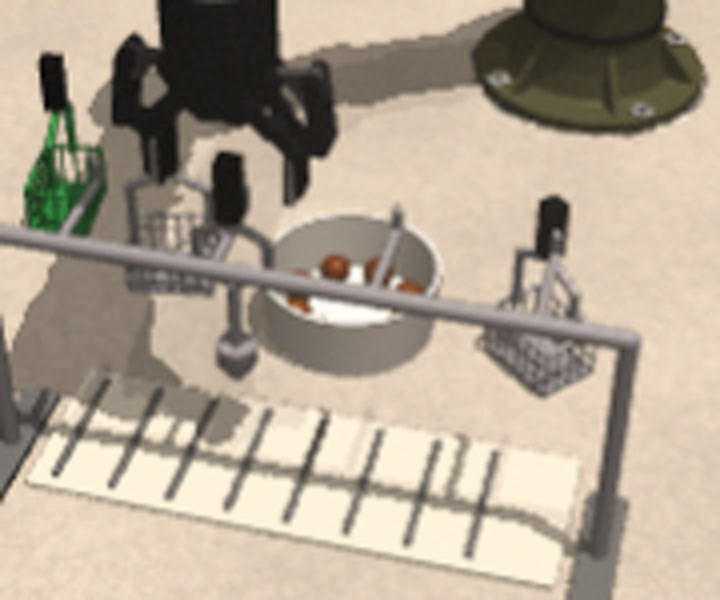

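```bash
python3 - <<'E'
from h import *
env.command_gripper(.0,grip_force=70)
o=env.get_obs();print(o['time_s'],o['tool_pos'],o['grip_width'],o['force'])
p=o['tool_pos']
env.move_straight(p+[0,0,.024],speed=.08)
print(env.get_obs()['force'])
env.move_straight(p+[0,0,.024]-.09*XR,speed=.12)
env.move_straight(p+[0,0,.05]-.09*XR,speed=.12)
o=env.get_obs();print(o['time_s'],o['tool_pos'],o['grip_width'],o['force'])
i,im=snap('wrist','w3.png');np.save('w3i.npy',i,allow_pickle=True)
snap('scene','s3.png',(180,100,360,290),up=3)
E
```

```text
5.7083 [ 0.63581976 -0.09823126  0.23421042] 0.017745495096162252 [-0.48552543  1.81068235  1.8042897 ]
[-0.22397316 -0.21248925 -1.53236793]
7.425 [ 0.54714582 -0.10913562  0.28422631] 0.017118842121190272 [-0.39333212  0.17566152 -0.4727295 ]
```

View pics/w3.png

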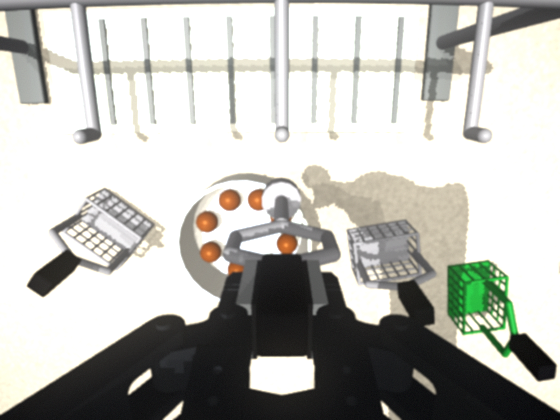

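View pics/s3.png

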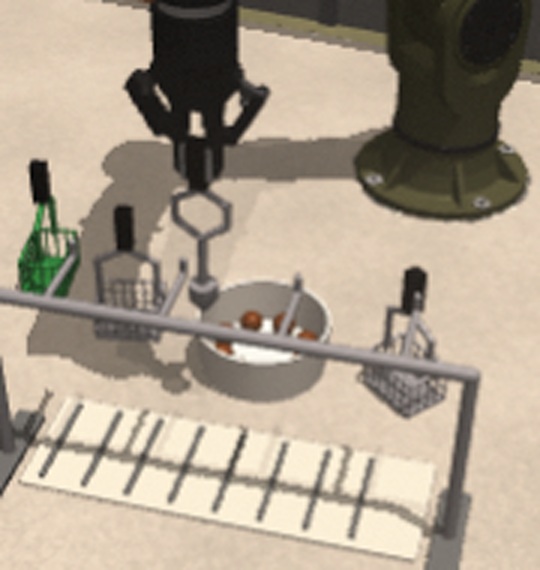

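```bash
python3 - <<'E'
from h import *
i=np.load('w1i.npy',allow_pickle=True).item()
P=onz(i,[(238.5,180),(342,180),(290,127.5),(290,231)],.06);print(P.round(4).tolist(), P[:2].mean(0),P[2:].mean(0))
i=np.load('w3i.npy',allow_pickle=True).item();c=cv2.imread('pics/w3.png').astype(int)
m=((c[:,:,2]>c[:,:,0]+50)&(c[:,:,2]>1.8*c[:,:,0])).astype('u1');m[265:]=0
n,l,st,ce=cv2.connectedComponentsWithStats(m)
for k in range(1,n):
  if st[k,4]>100: print(st[k].tolist(),onz(i,[ce[k]],.019).round(3))
E
```

```text
[[0.4538, -0.0061, 0.06], [0.4714, -0.15, 0.06], [0.5341, -0.0685, 0.06], [0.3869, -0.0874, 0.06]] [ 0.46259462 -0.07806341  0.06      ] [ 0.46053425 -0.07795348  0.06      ]
[220, 191, 19, 19, 297] [[ 0.499 -0.054  0.019]]
[249, 190, 13, 20, 205] [[ 0.504 -0.084  0.019]]
[197, 212, 20, 20, 302] [[ 0.469 -0.03   0.019]]
[278, 234, 19, 20, 291] [[ 0.453 -0.127  0.019]]
[200, 243, 20, 19, 293] [[ 0.431 -0.036  0.019]]
```

```bash
python3 - <<'E'
from h import *
D=np.array([.461,-.0785])
env.move_straight([*D,.284],speed=.2)
env.move_straight([*D,.21],speed=.12)
r=env.move_straight([*D,.167],speed=.06,threshold=6);print(r,env.get_obs()['tool_pos'],env.get_obs()['force'])
if not r:
    F=[];t0=env.get_obs()['time_s'];R=.036
    for k in range(0,25):
        a=k*np.pi/12
        env.move_straight([D[0]+R*np.cos(a),D[1]+R*np.sin(a),.167],speed=.07)
        F.append(np.linalg.norm(env.get_obs()['force'][:2]))
    print(np.round(F,1),env.get_obs()['time_s']-t0,env.get_obs()['tool_pos'])
i,im=snap('wrist','w4.png')
snap('scene','s4.png',(180,100,360,290),up=3)
E
```

```text
False [ 0.46122382 -0.07840152  0.1671691 ] [ 0.2266273  -0.02978037 -1.35191289]
[3.3 0.2 0.1 0.6 2.2 5.3 6.2 6.3 4.9 5.3 5.5 3.  2.9 4.8 5.  6.7 7.6 2.
 6.  5.5 4.2 4.4 6.6 3.8 4.2] 7.4666 [ 0.4961887  -0.07920425  0.16683274]
```

View pics/w4.png

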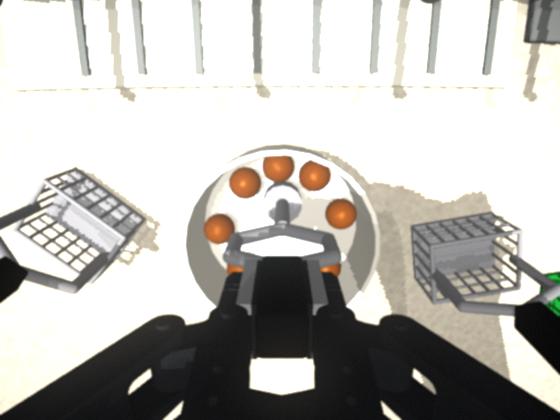

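View pics/s4.png

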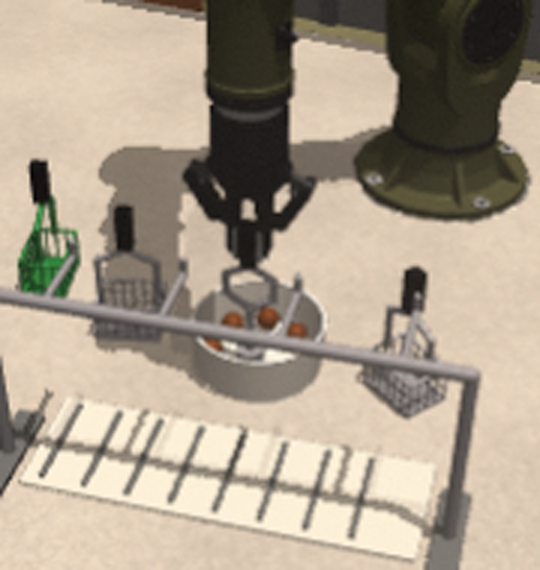

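```bash
python3 - <<'E'
from h import *
i=env.camera_info('wrist')
P=onz(i,[(186.5,235),(382,235),(283,144.5)],.06);print(P.round(4),P[:2].mean(0),P[2]-[.074,0,0])
print(proj(i,[.461,-.0785,.06]),env.get_obs()['tool_pos'],env.get_obs()['time_s'])
E
```

```text
[[ 0.4655 -0.0134  0.06  ]
 [ 0.4833 -0.1555  0.06  ]
 [ 0.5395 -0.0753  0.06  ]] [ 0.47440748 -0.08445031  0.06      ] [ 0.46553157 -0.07526286  0.06      ]
[[274.02631446 250.91234004]] [ 0.49634057 -0.07934859  0.16683797] 17.3333
```

```bash
python3 - <<'E'
from h import *
i,im=snap('wrist','w5.png',(170,130,400,300),g=0.8,up=3.4)
np.save('w5i.npy',i,allow_pickle=True);np.save('w5.npy',im)
E
```

```text
(no output)
```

View pics/w5.png

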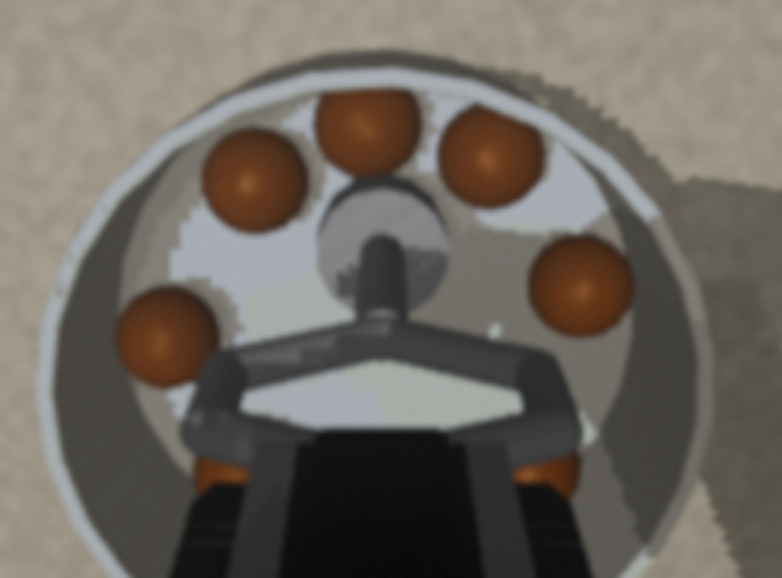

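```bash
cat >> h.py <<'E'
from scipy.optimize import least_squares
def circ(P,r=.074):
    f=least_squares(lambda c:np.hypot(P[:,0]-c[0],P[:,1]-c[1])-c[2],[P[:,0].mean(),P[:,1].mean(),r],loss='soft_l1',f_scale=.002);return f.x,np.abs(f.fun).mean()
E
python3 - <<'E'
from h import *
i=np.load('w5i.npy',allow_pickle=True).item()
q=np.array([(38,385),(50,290),(105,180),(180,125),(285,82),(390,66),(480,80),(565,120),(660,210),(710,340),(713,400),(702,470),(60,490)])/3.4+[170,130]
print(circ(onz(i,q,.06)))
E
```

```text
(array([ 0.46284332, -0.08305119,  0.07369334]), np.float64(0.00035268112596846215))
```

```bash
cat >> h.py <<'E'
def stir(D,turns,R=.034,sp=.07,a0=0):
    F=[]
    for k in range(int(turns*24)+1):
        a=a0+k*np.pi/12
        env.move_straight([D[0]+R*np.cos(a),D[1]+R*np.sin(a),.167],speed=sp)
        F.append(np.linalg.norm(env.get_obs()['force'][:2]))
    return F
E
python3 - <<'E'
from h import *
F=stir([.4628,-.0831],2);print(max(F),env.get_obs()['time_s'])
i,im=snap('wrist','w6.png',(170,130,400,300),g=0.8,up=3.4)
np.save('w6i.npy',i,allow_pickle=True)
E
```

```text
9.302013648022832 30.8333
```

View pics/w6.png

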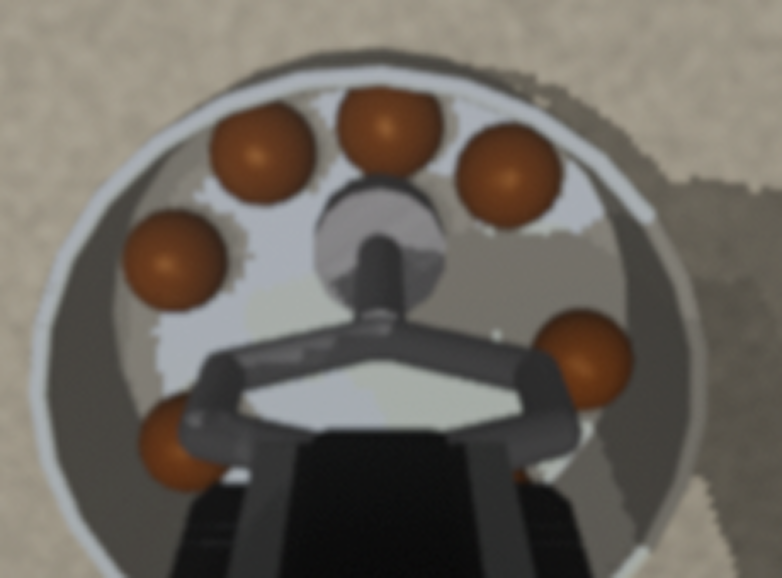

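```bash
python3 - <<'E'
from h import *
i=np.load('w6i.npy',allow_pickle=True).item()
q=np.array([(31,385),(45,290),(105,180),(285,82),(385,66),(480,82),(560,120),(655,210),(703,340),(706,400),(55,490)])/3.4+[170,130]
x,e=circ(onz(i,q,.06));print(x,e)
D=x[:2]
F=stir(D,2.5,R=.035);print(max(F),env.get_obs()['time_s'])
env.move_straight([*D,.167],speed=.05)
env.move_straight([*D,.284],speed=.08)
i,im=snap('wrist','w7.png')
E
```

```text
[ 0.46277198 -0.0853292   0.0734793 ] 0.00028731583026539946
8.150564543703224 48.1333
```

View pics/w7.png

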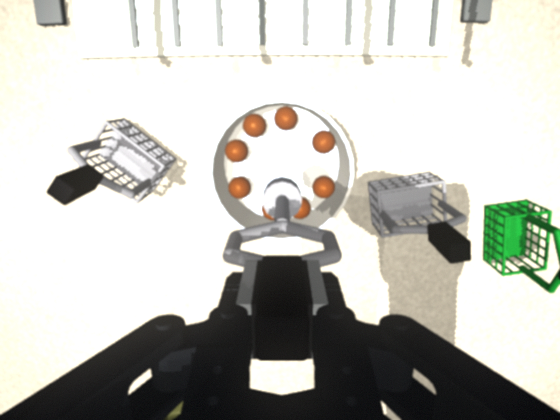

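```bash
python3 - <<'E'
from h import *
p=np.array([.6358,-.0985,.2342])
O=down(TH)
env.move_straight(p+[0,0,.05]-.09*XR,speed=.2,ori=O)
env.move_straight(p+[0,0,.024]-.09*XR,speed=.12)
r=env.move_straight(p+[0,0,.024],speed=.10,threshold=10);print(r,env.get_obs()['force'])
r=env.move_straight(p+[0,0,-.001],speed=.05,threshold=5);o=env.get_obs();print(r,o['tool_pos'],o['force'],o['time_s'])
snap('scene','s8.png',(180,100,360,290),up=3)
E
```

```text
False [ 0.76367367 -0.21692618 -1.22985613]
True [ 0.6352131  -0.09879115  0.23237889] [-0.81097957 -0.44695501  5.13922321] 53.1667
```

View pics/s8.png

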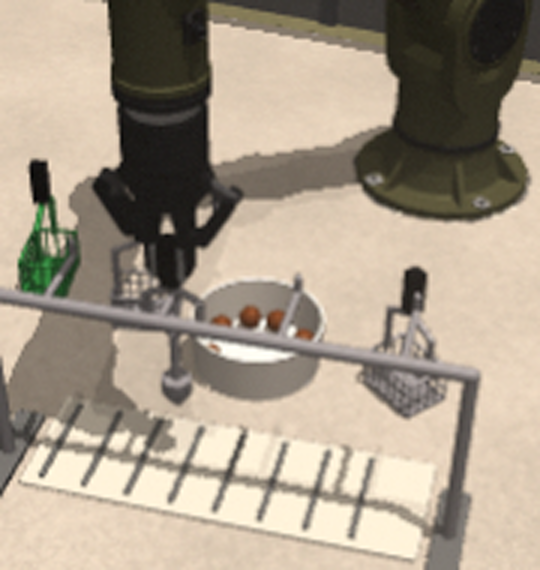

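```bash
python3 - <<'E'
from h import *
env.command_gripper(.05)
p=env.get_obs()['tool_pos']
env.move_straight(p+[0,0,.07],speed=.1)
env.command_gripper(.085)
env.move_straight([.50,-.06,.42],speed=.3)
o=env.get_obs();print(o['time_s'],o['tool_pos'])
i,im=snap('wrist','w9.png');np.save('w9i.npy',i,allow_pickle=True)
snap('scene','s9.png',(180,100,360,290),up=3)
c=cv2.imread('pics/w9.png')
m=(c.max(2)<60).astype('u1');m[265:]=0
n,l,st,ce=cv2.connectedComponentsWithStats(m)
for k in range(1,n):
    if 60<st[k,4]<2000:
        print(st[k].tolist(),ce[k].round(1),'z.136',onz(i,[ce[k]],.136)[0].round(4),'z.247',onz(i,[ce[k]],.247)[0].round(4))
E
```

```text
55.6833 [ 0.5003768  -0.06095208  0.41913778]
[39, 0, 47, 17, 338] [67.7  5.5] z.136 [0.6402 0.1864 0.136 ] z.247 [0.6237 0.1244 0.247 ]
[475, 0, 38, 14, 182] [492.1   4.7] z.136 [ 0.6968 -0.263   0.136 ] z.247 [ 0.6656 -0.2081  0.247 ]
[337, 7, 35, 34, 953] [354.4  23.9] z.136 [ 0.6566 -0.1198  0.136 ] z.247 [ 0.6358 -0.1021  0.247 ]
[96, 12, 26, 17, 172] [107.2  20.2] z.136 [0.6297 0.143  0.136 ] z.247 [0.6159 0.0923 0.247 ]
[143, 178, 28, 24, 359] [156.8 189.3] z.136 [0.4483 0.0835 0.136 ] z.247 [0.4817 0.0483 0.247 ]
[400, 216, 26, 27, 475] [412.8 228.9] z.136 [ 0.4366 -0.2338  0.136 ] z.247 [ 0.473  -0.1865  0.247 ]
[496, 246, 34, 19, 428] [511.3 256. ] z.136 [ 0.4155 -0.3719  0.136 ] z.247 [ 0.4574 -0.2887  0.247 ]
```

View pics/w9.png

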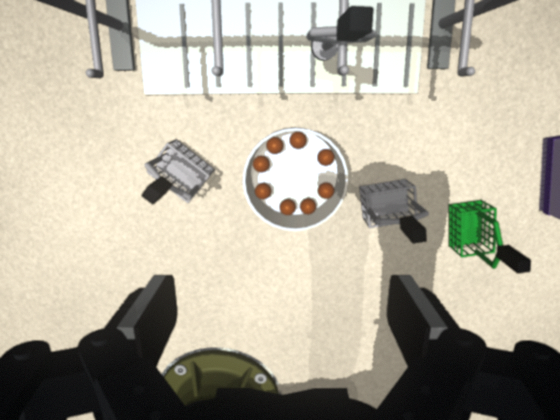

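View pics/s9.png

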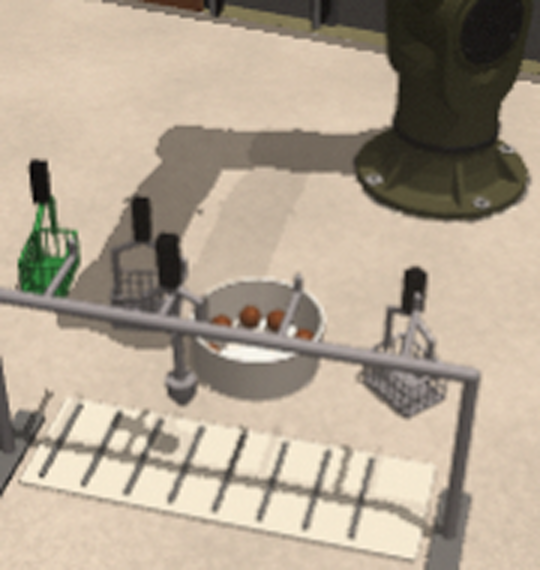

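```bash
python3 - <<'E'
from h import *
th=np.radians(-126.7)
env.move_pose([.449,.0837,.27],down(th))
o=env.get_obs();print(o['time_s'],o['tool_pos'],o['joint_pos'].round(2))
i,im=snap('wrist','w10.png');np.save('w10i.npy',i,allow_pickle=True)
E
```

```text
56.7917 [0.44972782 0.08337348 0.26984316] [ 0.33  0.26 -0.72  1.85  0.19  1.11 -2.68]
```

View pics/w10.png

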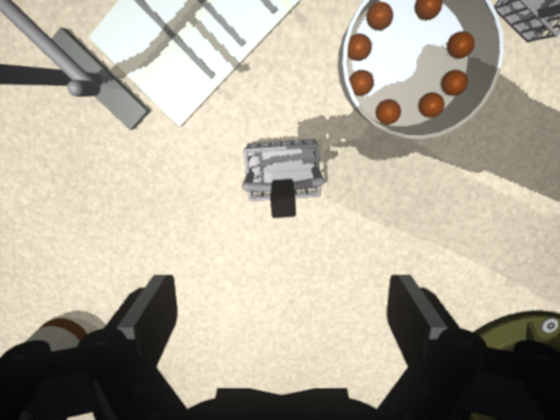

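```bash
python3 - <<'E'
from h import *
i=np.load('w10i.npy',allow_pickle=True).item()
c=cv2.imread('pics/w10.png');cv2.imwrite('pics/w10c.png',cv2.resize(c[130:230,230:340],None,fx=6,fy=6,interpolation=2))
m=(c.max(2)<60).astype('u1');m[230:]=0;m[:150]=0;m[:,:240]=0;m[:,330:]=0
n,l,st,ce=cv2.connectedComponentsWithStats(m)
for k in range(1,n):
    if st[k,4]>50: print(st[k].tolist(),ce[k],onz(i,[ce[k]],.136),cv2.minAreaRect(np.argwhere(l==k)[:,::-1].astype('f4')))
E
```

```text
[271, 180, 24, 36, 759] [282.62977602 197.7602108 ] [[0.44796725 0.08337382 0.136     ]] ((282.5, 197.5), (35.0, 23.0), 90.0)
```

View pics/w10c.png

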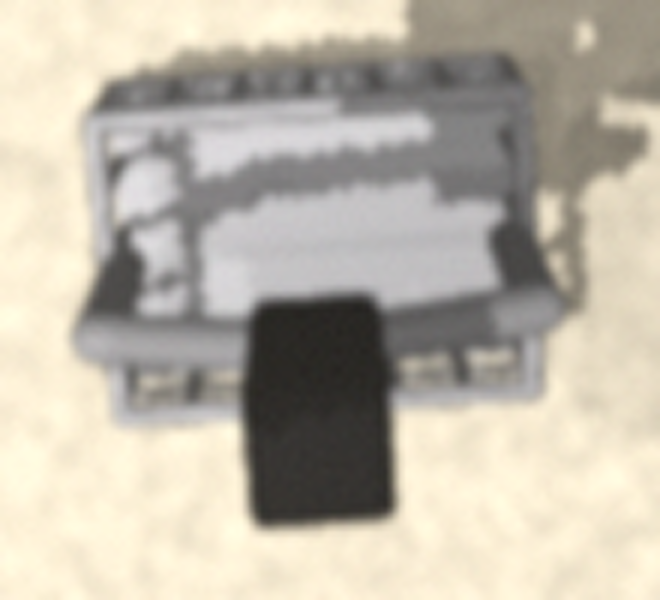

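```bash
python3 - <<'E'
from h import *
i=np.load('w10i.npy',allow_pickle=True).item()
for a,z in (([(85,335),(560,302)],.085),([(90,118),(525,90)],.045),([(120,418),(543,392)],.045)):
    P=onz(i,np.array(a)/6+[230,130],z);e=P[1]-P[0];print(P.round(4).tolist(),np.linalg.norm(e).round(4),np.degrees(np.arctan2(e[1],e[0])).round(1))
E
```

```text
[[0.4666, 0.1134, 0.085], [0.4275, 0.0522, 0.085]] 0.0727 -122.5
[[0.4899, 0.0989, 0.045], [0.4504, 0.0381, 0.045]] 0.0725 -122.9
[[0.4459, 0.127, 0.045], [0.406, 0.0654, 0.045]] 0.0734 -123.0
```

```bash
python3 - <<'E'
from h import *
th=np.radians(-122.8);O=down(th)
env.move_straight([.448,.083,.20],speed=.15,ori=O)
r=env.move_straight([.448,.083,.123],speed=.1,threshold=6);print(r,env.get_obs()['force'],env.get_obs()['tool_pos'])
if not r:
    env.command_gripper(0,grip_force=70)
    o=env.get_obs();print(o['tool_pos'],o['grip_width'],o['time_s'])
    p=o['tool_pos'];env.move_straight([p[0],p[1],.30],speed=.15)
    o=env.get_obs();print(o['tool_pos'],o['grip_width'],o['force'],o['time_s'])
    snap('wrist','w11.png');snap('scene','s11.png',(180,60,360,290),up=2.6)
E
```

```text
False [ 0.05185458  0.6993852  -0.06165566] [0.44838926 0.08323071 0.12351676]
[0.44838703 0.08324594 0.12320698] 0.01737147977830082 59.0
[0.44789789 0.08305423 0.29922737] 0.017243961389678954 [ 0.67499887 -0.33538824 -2.10955119] 60.3333
```

View pics/w11.png

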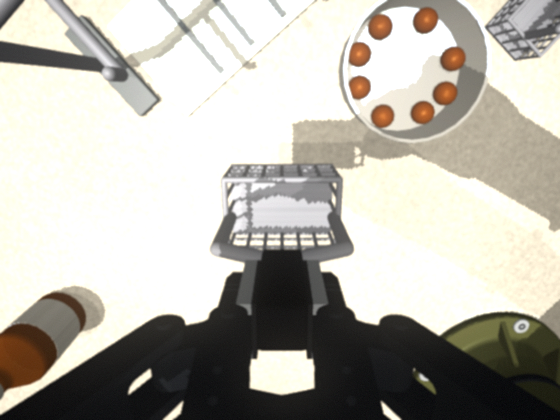

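View pics/s11.png

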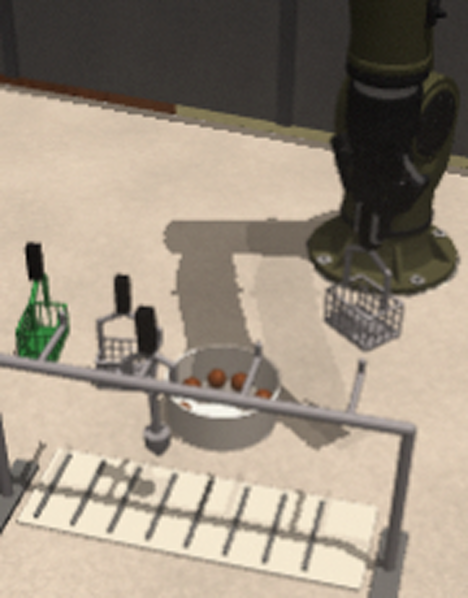

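```bash
python3 - <<'E'
from h import *
i=np.load('w9i.npy',allow_pickle=True).item()
t=onz(i,[(94,72.5),(217,71.5),(343,71),(466,70.5)],.222);m=t.mean(0)+.035*XR
for k in range(4): print(k,(m+(k-1.5)*.11*YR).round(4),HK[k].round(4))
P=HK[3].copy();P[2]=.2342
O=down(TH)
env.move_straight(P+[0,0,.06]-.10*XR,speed=.15,ori=O)
env.move_straight(P+[0,0,.024]-.10*XR,speed=.12)
print(env.get_obs()['tool_pos'],env.get_obs()['time_s'])
snap('wrist','w12.png')
E
```

```text
0 [ 0.6505 -0.2073  0.222 ] [ 0.6494 -0.2079  0.215 ]
1 [ 0.6368 -0.0981  0.222 ] [ 0.6357 -0.0988  0.215 ]
2 [0.6231 0.011  0.222 ] [0.622  0.0103 0.215 ]
3 [0.6094 0.1201 0.222 ] [0.6083 0.1195 0.215 ]
[0.50893556 0.10701367 0.25855985] 61.7333
```

View pics/w12.png

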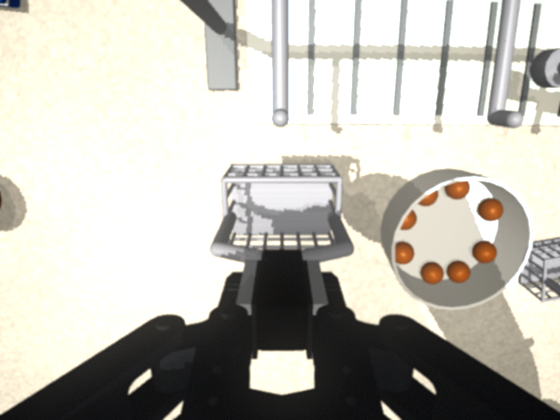

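Hook estimates agree within 1 mm and the prong (280,118) is centred on the basket's bail (282). Hang it.

```bash
cat >> h.py <<'E'
def hang(P):
    r=env.move_straight(P+[0,0,.024],speed=.10,threshold=10);print(r,env.get_obs()['force'])
    if r: return
    r=env.move_straight(P+[0,0,-.003],speed=.05,threshold=5);o=env.get_obs();print(r,o['tool_pos'],o['force'],o['time_s'])
E
python3 - <<'E'
from h import *
P=HK[3].copy();P[2]=.2342
hang(P)
snap('wrist','w13.png');snap('scene','s13.png',(180,60,360,290),up=2.6)
E
```

```text
False [ 0.54932125 -0.0757922  -1.82178506]
True [0.60816427 0.11919253 0.23492937] [-0.59937037 -0.47512489  6.08719082] 63.4083
```

View pics/s13.png

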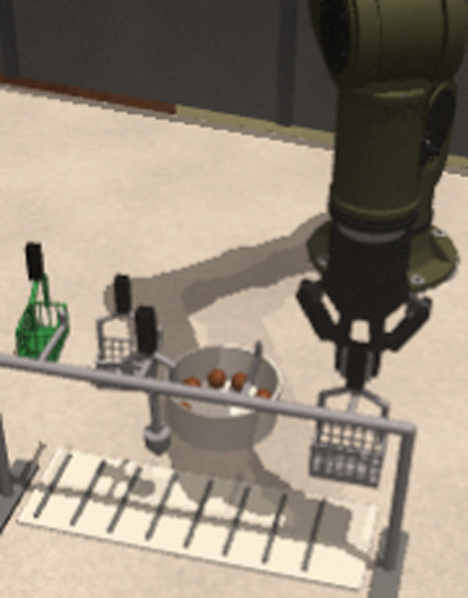

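View pics/w13.png

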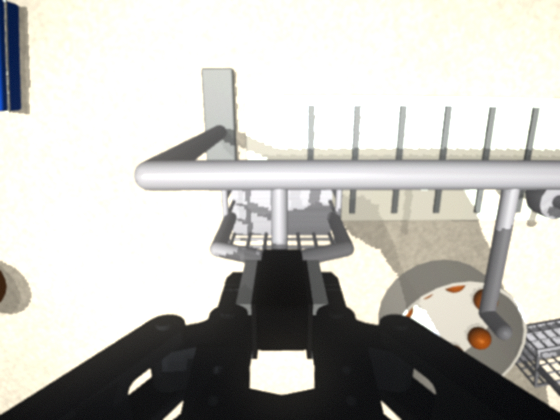

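```bash
python3 - <<'E'
from h import *
env.command_gripper(.05)
p=env.get_obs()['tool_pos']
env.move_straight(p+[0,0,.08],speed=.1)
env.command_gripper(.085)
env.move_straight([.50,-.06,.42],speed=.3)
env.move_pose([.4366,-.2338,.27],down(TH))
o=env.get_obs();print(o['time_s'],o['tool_pos'])
i,im=snap('wrist','w14.png');np.save('w14i.npy',i,allow_pickle=True)
snap('scene','s14.png',(180,100,360,290),up=3)
c=cv2.imread('pics/w14.png');cv2.imwrite('pics/w14c.png',cv2.resize(c[100:250,200:360],None,fx=4,fy=4,interpolation=2))
E
```

```text
67.1917 [ 0.4381836  -0.23213351  0.27084834]
```

View pics/w14.png

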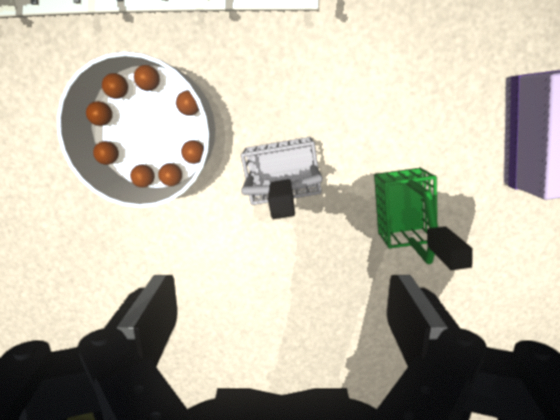

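View pics/w14c.png

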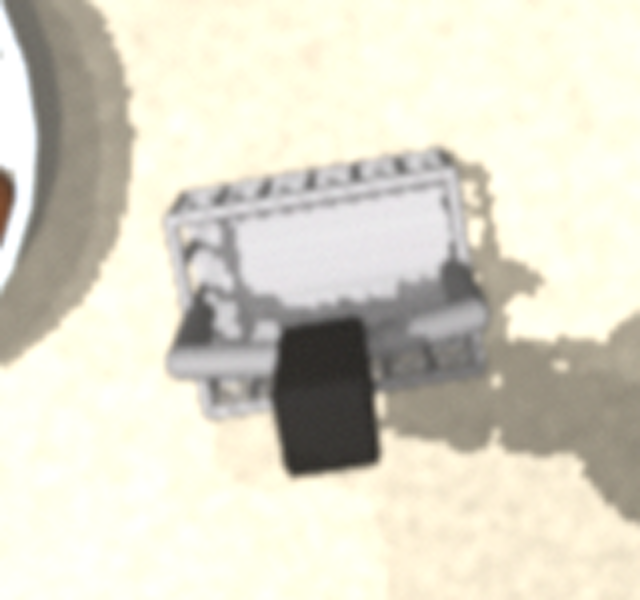

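View pics/s14.png

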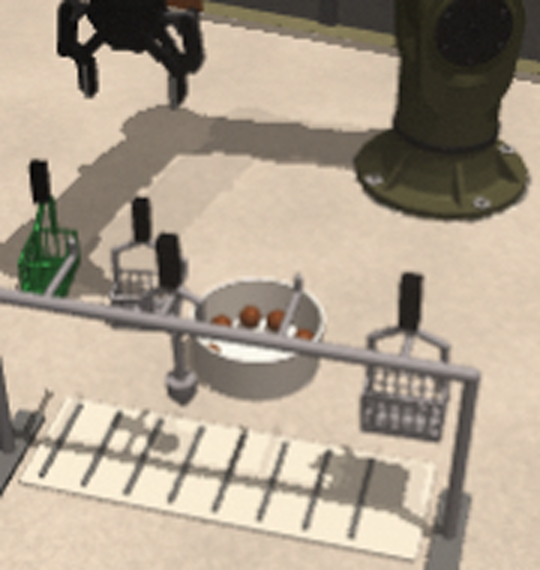

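```bash
python3 - <<'E'
from h import *
i=np.load('w14i.npy',allow_pickle=True).item()
M=[];A=[]
for a,z in (([(172,355),(485,308)],.085),([(172,218),(455,180)],.045),([(210,415),(482,373)],.045)):
    P=onz(i,np.array(a)/4+[200,100],z);e=P[1]-P[0];A.append(np.degrees(np.arctan2(e[1],e[0])));print(P.round(4).tolist(),np.linalg.norm(e).round(4),A[-1].round(1));M.append(P.mean(0))
c=cv2.imread('pics/w14.png')
m=(c.max(2)<60).astype('u1');m[230:]=0;m[:150]=0;m[:,:240]=0;m[:,330:]=0
n,l,st,ce=cv2.connectedComponentsWithStats(m)
k=1+st[1:,4].argmax();g=onz(i,[ce[k]],.136)[0];print(g,(M[1]+M[2])/2)
th=np.radians(np.mean(A));O=down(th)
G=g[:2]*.7+((M[1]+M[2])/2)[:2]*.3;print(G)
env.move_straight([*G,.20],speed=.15,ori=O)
r=env.move_straight([*G,.123],speed=.1,threshold=6);print(r,env.get_obs()['force'],env.get_obs()['tool_pos'])
if not r:
    env.command_gripper(0,grip_force=70)
    o=env.get_obs();print(o['tool_pos'],o['grip_width'],o['time_s'])
    p=o['tool_pos'];env.move_straight([p[0],p[1],.30],speed=.15)
    o=env.get_obs();print(o['tool_pos'],o['grip_width'],o['force'],o['time_s'])
    P=HK[0].copy();P[2]=.2342
    env.move_straight(P+[0,0,.06]-.10*XR,speed=.15,ori=down(TH))
    env.move_straight(P+[0,0,.024]-.10*XR,speed=.12)
    snap('wrist','w15.png');snap('scene','s15.png',(160,60,340,290),up=2.6)
E
```

```text
[[0.4266, -0.1979, 0.085], [0.4467, -0.2678, 0.085]] 0.0727 -73.9
[[0.4514, -0.1914, 0.045], [0.4699, -0.2606, 0.045]] 0.0716 -75.0
[[0.4012, -0.2064, 0.045], [0.4215, -0.2752, 0.045]] 0.0718 -73.6
[ 0.43634746 -0.23257351  0.136     ] [ 0.43599985 -0.23340797  0.045     ]
[ 0.43624318 -0.23282385]
False [-0.34595732 -0.03403969  0.76488814] [ 0.4367134  -0.23285717  0.12353714]
[ 0.4364708  -0.23266793  0.12320105] 0.017310319099875338 69.45
[ 0.43594797 -0.23259518  0.29919888] 0.017237050404363095 [ 0.00461171 -0.25129637 -2.06064942] 70.7833
```

View pics/w15.png

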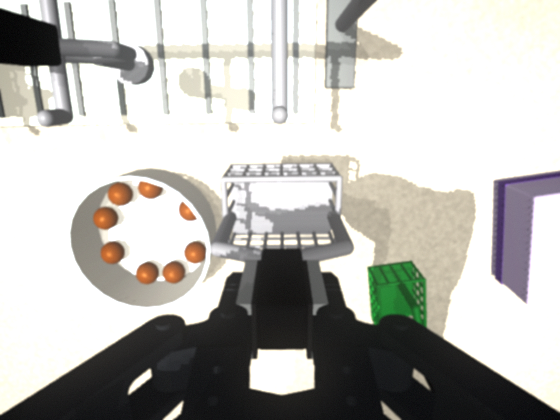

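View pics/s15.png

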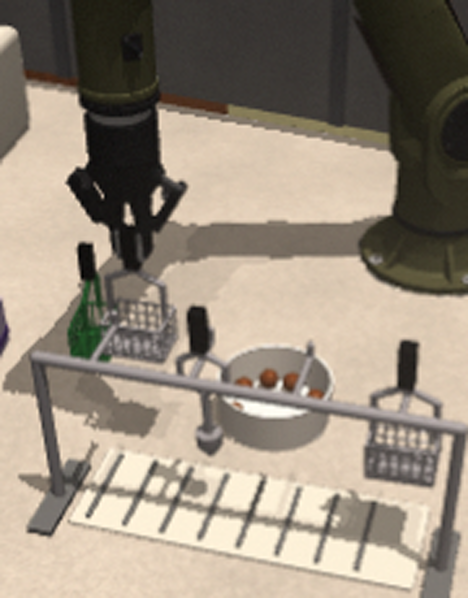

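```bash
python3 - <<'E'
from h import *
P=HK[0].copy();P[2]=.2342
hang(P)
snap('wrist','w16.png');snap('scene','s16.png',(160,60,340,290),up=2.6)
E
```

```text
False [ 0.22441308 -1.27191071 -2.23055466]
True [ 0.64909622 -0.20821263  0.2348889 ] [-1.87483201 -0.19367636  4.59267608] 73.875
```

View pics/s16.png

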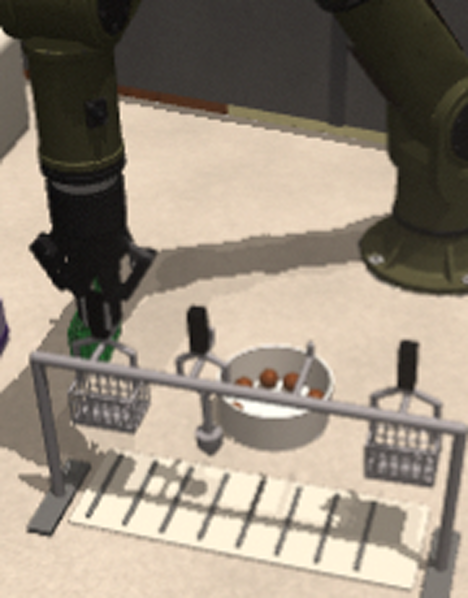

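```bash
python3 - <<'E'
from h import *
env.command_gripper(.05)
p=env.get_obs()['tool_pos']
env.move_straight(p+[0,0,.09],speed=.1)
env.move_straight([.50,-.06,.42],speed=.25)
env.hold(1)
i,im=snap('wrist','w17.png');np.save('w17i.npy',i,allow_pickle=True)
snap('scene','s17.png',(160,110,340,290),up=3.3)
env.hold(1);snap('scene','s18.png',(160,110,340,290),up=3.3)
a=cv2.imread('pics/s17.png').astype(int);b=cv2.imread('pics/s18.png');print(np.abs(a-b).max(),(np.abs(a-b).max(2)>40).sum(),env.get_obs()['time_s'])
c=cv2.imread('pics/w17.png')
m=(c.max(2)<60).astype('u1');m[265:]=0
n,l,st,ce=cv2.connectedComponentsWithStats(m)
for k in range(1,n):
    if 60<st[k,4]<2000: print(st[k].tolist(),'z.136',onz(i,[ce[k]],.136)[0].round(4),'z.247',onz(i,[ce[k]],.247)[0].round(4))
E
```

```text
35 0 78.6667
[42, 0, 60, 44, 1617] z.136 [0.6251 0.1815 0.136 ] z.247 [0.6124 0.1212 0.247 ]
[466, 0, 56, 42, 1603] z.136 [ 0.6817 -0.2681  0.136 ] z.247 [ 0.6543 -0.2117  0.247 ]
[339, 8, 34, 33, 947] z.136 [ 0.6569 -0.12    0.136 ] z.247 [ 0.636  -0.1021  0.247 ]
[497, 246, 34, 19, 423] z.136 [ 0.4157 -0.3715  0.136 ] z.247 [ 0.4573 -0.2884  0.247 ]
```

View pics/s18.png

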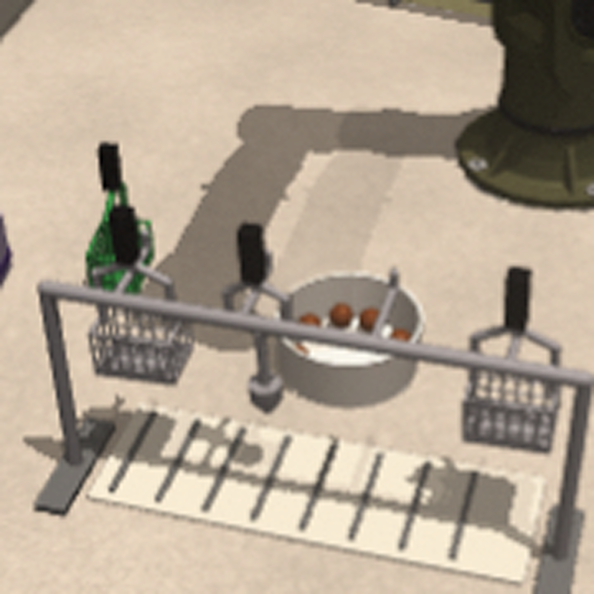

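View pics/w17.png

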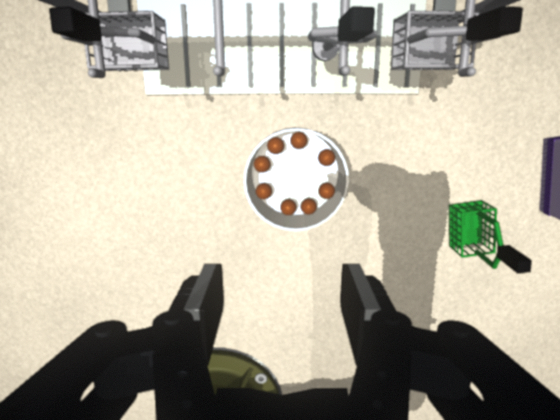

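```bash
python3 - <<'E'
from h import *
env.command_gripper(.085)
env.move_pose(H1+[0,0,.12],down(TH))
i,im=snap('wrist','w19.png',(200,100,370,260),up=4,g=1.4);np.save('w19i.npy',i,allow_pickle=True)
c=cv2.imread('pics/w2.png')[100:260,200:370];cv2.imwrite('pics/w2c.png',cv2.resize(c,None,fx=3,fy=3))
print(env.get_obs()['time_s'])
E
```

```text
79.8583
```

View pics/w19.png

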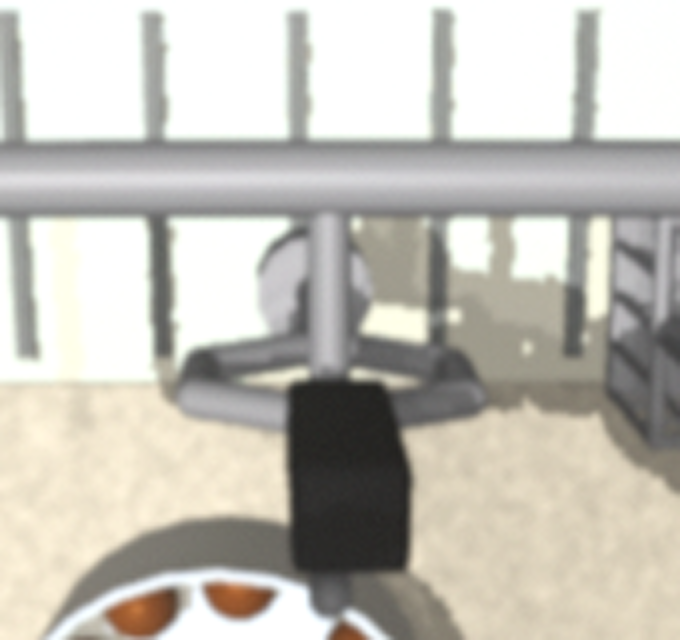

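View pics/w2c.png

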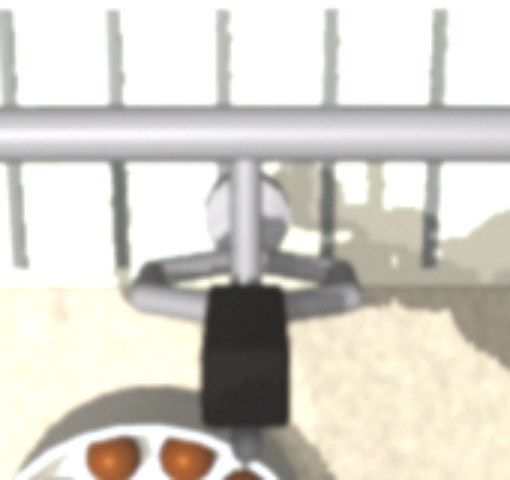

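```bash
python3 - <<'E'
from h import *
p=np.array([.6358,-.0983,.2355])
r=env.move_straight(p,speed=.1,threshold=8);print(r)
env.command_gripper(0,grip_force=40)
o=env.get_obs();print(o['tool_pos'],o['grip_width'],o['force'])
q=o['tool_pos']
env.move_straight(q+[0,0,.004],speed=.03);env.hold(.3)
f0=env.get_obs()['force'];print(f0)
for k in range(8):
    z=.004-.0007*(k+1)
    env.move_straight([p[0],p[1],q[2]+z],speed=.02)
    f=env.get_obs()['force'];print(round(z,4),env.get_obs()['tool_pos'],f.round(2))
    if f[2]-f0[2]>1.2: break
E
```

```text
False
[ 0.63585839 -0.09827631  0.23567018] 0.017775758480621334 [ 0.51142946 -0.20323365  1.33055225]
[ 0.05033069  0.0757722  -1.00356356]
0.0033 [ 0.63575564 -0.09830212  0.2388694 ] [ 0.42  0.44 -0.97]
0.0026 [ 0.63575934 -0.09831447  0.23821496] [-0.   -0.77 -1.33]
0.0019 [ 0.63576942 -0.09833224  0.23751178] [-0.58  1.   -0.13]
0.0012 [ 0.63575589 -0.09828965  0.23682155] [ 0.42  0.1  -0.65]
0.0005 [ 0.63576908 -0.09830506  0.2360847 ] [ 0.46  0.69 -0.86]
-0.0002 [ 0.63588609 -0.09834152  0.23571031] [-0.75 -0.38  0.77]
```

```bash
python3 - <<'E'
from h import *
w=env.get_obs()['grip_width']
for k in range(6): env.command_gripper(w+.004*(k+1),grip_force=20)
env.command_gripper(.05)
q=env.get_obs()['tool_pos']
env.move_straight(q+[0,0,.05],speed=.06)
env.command_gripper(.085)
env.move_straight(H1+[0,0,.12],speed=.1)
env.hold(1)
i,im=snap('wrist','w20.png',(200,100,370,260),up=4,g=1.4)
snap('scene','s20.png',(160,110,340,290),up=3.3)
print(env.get_obs()['time_s'])
E
```

```text
88.425
```

View pics/w20.png

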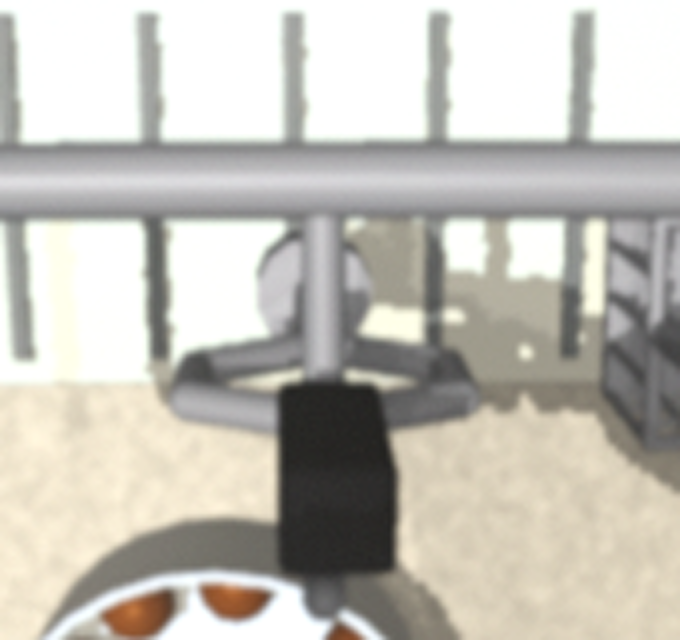

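View pics/s20.png

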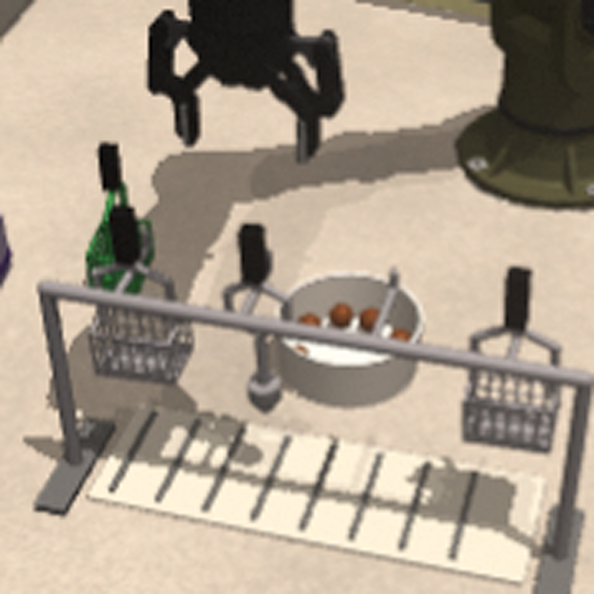

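```bash
python3 - <<'E'
from h import *
env.move_straight([.48,-.06,.45],speed=.2)
env.hold(1)
i,im=snap('wrist','w21.png')
c=im.astype(int);m=((c[:,:,0]>c[:,:,2]+30)&(c[:,:,0]>1.8*c[:,:,2])).astype('u1');m[265:]=0
n,l,st,ce=cv2.connectedComponentsWithStats(m);print([s[4] for s in st[1:] if s[4]>60])
print(env.get_obs()['time_s'])
E
```

```text
[np.int32(165), np.int32(169), np.int32(159), np.int32(161), np.int32(157), np.int32(153), np.int32(148), np.int32(147)]
90.6083
```

View pics/w21.png

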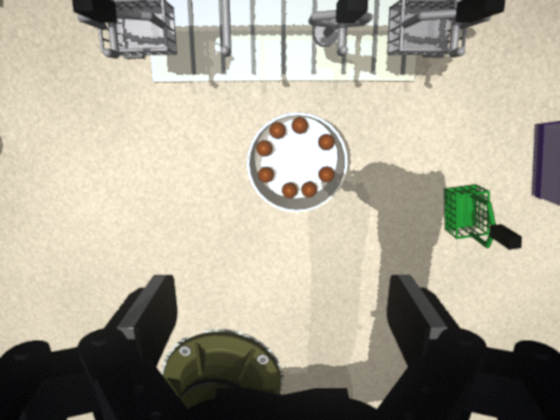

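All eight beads are in the dish (around 298,160). The stirrer and both baskets hang on the rack (top edge), and the green look-alike (467,212) has not been moved.

```bash
python3 - <<'E'
from rig import env
print(env.job_done())
E
```

```text
the job is handed in; nothing more can be done
None
```

I stirred the beads and hung the stirrer and both steel baskets on the rack, then handed the job in at about 91 s.

- **Stirring:** I took the stirrer off hook 1 and stirred 5.5 turns at about 35 mm radius, with the head about 4 mm above the dish floor. The dish slid about 5–7 mm from the stirring force (up to about 9 N). I re-measured its centre twice and followed it.
- **Hanging:** The stirrer went back on hook 1. Only two steel baskets were there, and they now hang on hook 3 and hook 0. One had been knocked aside during the run, so I found it again before picking it up. I left the green look-alike alone.
- **Last checks:** All 8 beads were in the dish, which was standing on the table. Both baskets looked straight to within about 2°. Two pictures taken 1 s apart after the last basket was hung showed no movement.
- **Not perfect:** After I first put the stirrer back it hung about 4–5° off vertical. I gripped it again and released it more gently, and it still leans by about 2.5°, which I accepted. I regripped it after both baskets were already hung.

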